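Unstack the microscope supplies into their trays

TASK

Take the stack of microscope supplies apart and set each piece, upright and lying flat on the floor of the tray inside its rim, in the tray made for it: the black filter cube in the square tray, the brown oil bottle in the small round tray, the slide carton lengthwise in the oblong tray and the culture dish in the large round tray. Leave the black-capped canister and the white coverslip box where they stand.

Things in the scene. Friction and masses are not known exactly. Their poses are not given: they have to be found in the camera images.
- filter_cube: Black filter cube with round windows in its faces, 34x34 mm and 35 mm high, 65 g. At the start it stands on top of the slide carton near its +y end, sides about parallel to the carton's. Origin: centre of its underside; z up when upright. x and y square to its sides.
- oil_bottle: Small brown round oil bottle with a black cap, 25 mm across, 52 mm high with its cap (the body, to be gripped, reaches up to 41 mm), 28 g. At the start it stands on top of the slide carton near its -y end, about 48 mm from the cube centre to centre. Origin: centre of its underside; z up when upright.
- slide_carton: Oblong carton of microscope slides, 30 mm (x) by 80 mm (y) by 21 mm high, 120 g. At the start it lies on the culture dish, carrying the cube and the bottle. Origin: centre of its underside; z up when upright.
- dish: Flat round clear, whitish culture dish with its lid fixed on, 60 mm across, 15 mm high, 30 g; bottom of the stack, on the desk. Origin: centre of its underside; z up when upright.
- cube_tray: Square tray for the filter cube, 48x48 mm inside, 54x54 mm outside, x and y square to its sides. Fixed to the desk, grey, with a dark inlay; its floor is 2 mm above the desk and its rim 3 mm wide, with its top 6 mm above the desk (4 mm above the floor). Origin: centre of its underside, on the desk; z up.
- bottle_tray: Small round tray for the oil bottle, 39 mm across inside, 45 mm outside. Fixed to the desk, grey, with a dark inlay; its floor is 2 mm above the desk and its rim 3 mm wide, with its top 6 mm above the desk (4 mm above the floor). Origin: centre of its underside, on the desk; z up.
- slide_tray: Oblong tray for the slide carton, 44 mm (x) by 94 mm (y) inside, 50x100 mm outside. Fixed to the desk, grey, with a dark inlay; its floor is 2 mm above the desk and its rim 3 mm wide, with its top 6 mm above the desk (4 mm above the floor). Origin: centre of its underside, on the desk; z up.
- dish_tray: Large round tray for the culture dish, 75 mm across inside, 81 mm outside. Fixed to the desk, grey, with a dark inlay; its floor is 2 mm above the desk and its rim 3 mm wide, with its top 6 mm above the desk (4 mm above the floor). Origin: centre of its underside, on the desk; z up.
- canister: Bystander: upright round pale canister with a black screw cap, 42 mm across, 52 mm high, loose on the desk; to be left where it is. Origin: centre of its underside; z up when upright.
- coverslip_box: Bystander: small white coverslip box, 30x30 mm and 23 mm high, loose on the desk; to be left where it is. Origin: centre of its underside; z up when upright.

How it is judged:
At the end, for the whole second after the job is handed in: Each piece upright (0.05 rad), released and at rest on its own tray's floor (underside under 4 mm high), centred within 12 mm (cube, carton) or 10 mm (bottle, dish), carton along its tray within 0.25 rad; canister and coverslip box within 15 mm of their start and 0.3 rad of upright (horizontal distance between filter_cube and cube_tray below 0.012 m and z of filter_cube in the frame of cube_tray between 0 and 0.004 m and angle between each of filter_cube, oil_bottle, slide_carton, dish's own z axis and vertical below 0.05 rad and linear speed of each of filter_cube, oil_bottle, slide_carton, dish below 0.02 m/s and contact force between each of filter_cube, oil_bottle, slide_carton, dish and the fingers below 0.05 N and horizontal distance between oil_bottle and bottle_tray below 0.01 m and z of oil_bottle in the frame of bottle_tray between 0 and 0.004 m and horizontal distance between slide_carton and slide_tray below 0.012 m and z of slide_carton in the frame of slide_tray between 0 and 0.004 m and horizontal distance between dish and dish_tray below 0.01 m and z of dish in the frame of dish_tray between 0 and 0.004 m and angle between the y axis of slide_carton and the y axis of slide_tray, either way round below 0.25 rad and not (distance of canister from where it was at the start of the episode above 0.015 m or angle between canister's own z axis and vertical above 0.3 rad) and not (distance of coverslip_box from where it was at the start of the episode above 0.015 m or angle between coverslip_box's own z axis and vertical above 0.3 rad)); the robot touches nothing.
It fails at once if the black-capped canister is pushed more than 15 mm or knocked over (distance of canister from where it was at the start of the episode above 0.015 m or angle between canister's own z axis and vertical above 0.3 rad).
It fails at once if the white coverslip box is pushed more than 15 mm or knocked over (distance of coverslip_box from where it was at the start of the episode above 0.015 m or angle between coverslip_box's own z axis and vertical above 0.3 rad).
It also fails if it takes over 104 s, if anything falls off the work surface, if the arm or the gripper's body presses on something with over 40 N, if the wrist force passes 120 N, or if a joint passes its speed limit or range.

ROBOT

A 6-joint arm with a two-finger parallel gripper is mounted at the origin on a cart in front of the work surface, level with it; the furniture and walls round the work are solid. World frame = base frame: x ahead of the robot, y to its left, z up, the work surface at z = 0. Lengths are in m, angles in rad, forces in N, time in s.
With the tool pointing down it reaches from about 0.15 to 0.775 m from the base axis. Payload 6.1 kg.
Tool frame: the origin (TCP) lies on the centre line of the jaws, within the pads' length; the fingertips stand 22 mm ahead of it and the grasp point (between the pads) lies 3 mm ahead of it; z points along the fingers, y is the line along which they close (so a half turn about z gives the same grasp; the last joint's range is limited). The gripper opens to 85 mm and grips with 20 to 120 N. Pads are 22 mm wide; open, the fingers measure 114 mm over their backs; the gripper's body (76 mm by 85 mm) begins 54 mm behind the grasp point. The pads swing forward as they close: fully open they stand 13 mm farther back than shut.
Start: joints at [1.196, 0.126, -0.04, 1.405, 0, 1.571], TCP at [0.192, 0.489, 0.253] pointing down, gripper open.
Joint ranges: [-2.72, 2.72], [-0.95, 1.95], [-1.27, 1.35], [-1.78, 2.02], [-1.46, 1.47], [-3.14, 3.14]. Speed limits (rad/s): [2.39, 2.39, 3.01, 3.14, 3.14, 3.14].

INTERFACE

Orientations are given as a rotation vector (axis times angle).
In Python, from cell import r, cams, ticket, finder gives the robot as it stands.
- The arm moves only by the shell command python3 -m inch 'ROWS' [OPENING]. ROWS is JSON, a list of rows, each an object of numbers: "x", "y", "z": the shift along the world's x, y, z in mm; "spin": the turn about the world's z in rad. In form: [{"x": .., "y": .., "z": .., "spin": ..}, ...]. A call has 1 to 10 rows; each row shifts and turns the commanded pose from where the row before left it; what a row does not reach is not made up. A row lasts 1/12 s, in which the tool goes at most 41.7 mm and 7.16 degrees, less where a joint would pass 70% of its speed; a pose out of reach is approached as far as the arm can. A call is refused whole if a number of a shift passes 41.7 or a number of a turn 0.125, either way. A call with a gripper value outside its range is refused whole. OPENING is the opening in per cent of the stroke, from 0 (shut) to 100 (fully open), set as the call begins (- or left out, the last holds). The fingers move at their own pace and stop on an object; the grip force is fixed at half the most. Time passes only in rows, so rows that do not move let the fingers close. It gives the time, the measured TCP pose, the force, the opening and the grip force at its end, in the units of the state.
- r.read_state(): the state, without advancing time (a new reading comes with each control period).
- cams.read_camera(name): name is "scene" or "side" or "wrist"; returns a dict with "pixels" (384x512x3 uint8, blue, green, red), "range_z" (384x512 float32, m along the optical axis (not along the pixel's ray), 0 where there is no reading), "fovy" (degrees; the focal length in pixels is half the picture's height over the tangent of half this angle, whatever the lens; pixels are square), "cx", "cy" (the principal point, pixels), "rvec" (rotation vector, rad) and "tvec" (3), from world to camera coordinates, as OpenCV has them. Camera axes: x right, y down, z forward; pixel columns grow to the right and rows downward; lengths in m; the calibration is good to about 2 mm. A picture is of the moment at which its call begins.
- ticket.finish_job(): hands the job in; it is judged then, once.
Trained networks look in a picture, given as the dict that the camera call returned (one of the last four; its "shot" number tells which), for a name from the list of things; names that differ only in an ending like _2 or _b are one class to them, and where a whole thing is asked for, a point or a joint stands for the part that bears it (a point fixed in the world has none). Each returns a list of dicts, best first, with "p" (0 to 1); they miss things now and then, are a little off and sometimes report something else, mostly with a low value. They report only what shows in the picture. A call takes as long as a camera call.
- finder.outline_of(query, picture): "region" (384x512 bool, what is visible of it) and "box" ([left, top, right, bottom] as shares, 0 to 1, of the picture: columns of its width, rows of its height, round what is visible of it).
- finder.landmark_of(query, picture): "at" ([column, row] as shares, 0 to 1, of the picture: columns of its width, rows of its height: a listed point, or the origin of a listed thing).
The state is a dict: "clock": time; "joint_positions": joint angles; "joint_velocities": joint speeds; "tau": joint torques, N m; "eef_pos": TCP position; "tcp_rot": TCP orientation; "force": force on the tool from outside, world axes, zero at the start; "moment": the same for the moment, N m; "finger_gap": opening from 0.0 (shut) to 1.0 (fully open); "grasp_force": force on a finger pad.
Only numpy, scipy, OpenCV 4.12 (cv2) and the standard library are available. Lean on these libraries where they do the work, as an engineer would, in place of code of your own. Each camera call takes 0.05 s, during which the arm holds its last target. There are 200 camera calls.

## Working session

There is one attempt and no reset: what is moved stays moved. The work goes in short steps, Python scripts to look and compute and a shell command to move; the robot and the scene stay as the last step left them, time stands still between calls to the robot, and variables do not carry over. Pictures are saved under pics/ and viewed, at most 14 in all, crops included, and the job is handed in when it is done.

```bash
ls; mkdir -p pics
cat > h.py <<'E'
import numpy as np, cv2
from cell import r, cams, ticket, finder
def K(p):
    f=p["pixels"].shape[0]/2/np.tan(np.radians(p["fovy"])/2)
    return f,p["cx"],p["cy"]
def world(p):
    f,cx,cy=K(p); z=p["range_z"]; v,u=np.mgrid[:z.shape[0],:z.shape[1]]
    P=np.stack([(u-cx)/f*z,(v-cy)/f*z,z],-1)
    R=cv2.Rodrigues(np.array(p["rvec"],float))[0]
    return (P-np.array(p["tvec"]).ravel())@R
def seg(p,name):
    o=finder.outline_of(name,p)
    return (o[0]["region"],o[0]["p"]) if o else (None,0)
def top(p,name,W=None,lo=None,hi=None):
    m,pr=seg(p,name)
    if m is None: return name,None
    W=world(p) if W is None else W
    q=W[m&(p["range_z"]>0)]
    zt=np.percentile(q[:,2],95)
    if lo is not None: q=q[(q[:,2]>lo)&(q[:,2]<hi)]
    else: q=q[q[:,2]>zt-.004]
    (c,s,a)=cv2.minAreaRect((q[:,:2]*1000).astype(np.float32))
    return name,round(pr,2),len(q),"ztop",round(zt*1000,1),"rect",np.round(c,1),np.round(s,1),round(a,1),"mean",np.round(q.mean(0)*1000,1)
N=["filter_cube","oil_bottle","slide_carton","dish","cube_tray","bottle_tray","slide_tray","dish_tray","canister","coverslip_box"]
E
python3 - <<'E'
from h import *
s=r.read_state(); print(s["clock"],s["eef_pos"],s["tcp_rot"],s["finger_gap"])
ims=[]
for c in ["scene","side"]:
    p=cams.read_camera(c); W=world(p)
    ims.append(p["pixels"])
    R=cv2.Rodrigues(np.array(p["rvec"],float))[0]; print(c,-R.T@np.array(p["tvec"]).ravel())
    for n in N: print(*top(p,n,W))
cv2.imwrite("pics/a.png",ims[0]);cv2.imwrite("pics/b.png",ims[1])
E
```

```text
pics
0.0 [0.19207953 0.48820879 0.25252524] [-5.85353264e-01 -3.08628586e+00  2.43136787e-03] 0.9997460736868697
scene [-0.02853168 -0.46339076  0.66807329]
filter_cube 0.84 102 ztop 72.8 rect [608.9 224.5] [38.2 33.6] 17.0 mean [607.8 224.1  71.2]
oil_bottle 0.71 25 ztop 88.4 rect [560.2 212.6] [14.1 15. ] 29.3 mean [559.6 211.5  88.4]
slide_carton 0.69 21 ztop 88.7 rect [558.7 212.4] [14.9 11. ] 90.0 mean [558.9 210.7  88.5]
dish 0.46 61 ztop 17.1 rect [589.  197.6] [52.5 14.9] 14.1 mean [587.5 198.4  15.7]
cube_tray 0.8 184 ztop 7.7 rect [597.6  38.5] [57.3 55.1] 63.4 mean [596.5  38.5   5.5]
bottle_tray 0.57 146 ztop 7.4 rect [434.9  49.2] [44.2 42. ] 20.2 mean [434.9  50.    5.3]
slide_tray 0.82 362 ztop 7.2 rect [445.9 233.6] [109.3  50.1] 70.4 mean [445.5 230.9   5. ]
dish_tray 0.64 622 ztop 7.1 rect [ 433.2 -129.2] [78.7 78.4] 56.1 mean [ 433.9 -129.9    4.7]
canister 0.95 385 ztop 53.9 rect [ 431.5 -308.4] [38.7 41.4] 2.4 mean [ 431.  -308.7   52.6]
coverslip_box 0.77 115 ztop 25.0 rect [ 598.5 -120.6] [29.6 30.6] 60.1 mean [ 597.9 -120.9   23.6]
side [-0.07987315  0.4812736
[... 226 characters left out ...]
.9 rect [578.1 224.3] [73.5 27.5] 16.9 mean [565.2 227.3  34.7]
dish 0.62 789 ztop 5.4 rect [442.5 234.2] [99.8 52.5] 69.9 mean [441.9 234.5   3. ]
cube_tray 0.6 183 ztop 5.7 rect [595.4  44.9] [52.7 56.5] 61.3 mean [596.2  44.5   3.3]
bottle_tray 0.77 155 ztop 5.7 rect [432.9  55. ] [41.7 45.1] 67.3 mean [431.7  55.    3.5]
slide_tray 0.9 777 ztop 5.4 rect [442.4 233.9] [99.1 52.5] 69.9 mean [441.7 234.1   3. ]
dish_tray 0.67 341 ztop 5.6 rect [ 430.4 -123.4] [78.5 80.2] 41.2 mean [ 431.  -124.7    3.2]
canister 0.73 94 ztop 51.6 rect [ 428.8 -302.3] [40.  37.8] 43.3 mean [ 428.1 -301.8   50.7]
coverslip_box 0.56 65 ztop 22.7 rect [ 596.4 -115.8] [29.2 30.6] 66.2 mean [ 596.  -114.6   21.7]
```

View pics/a.png

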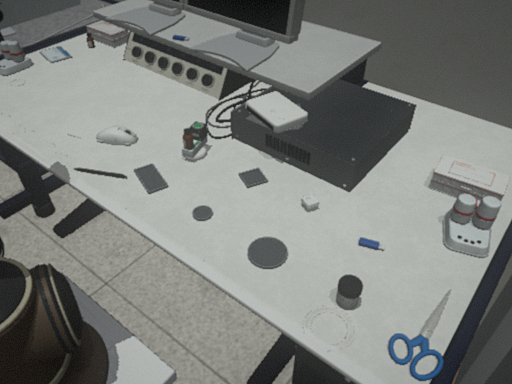

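View pics/b.png

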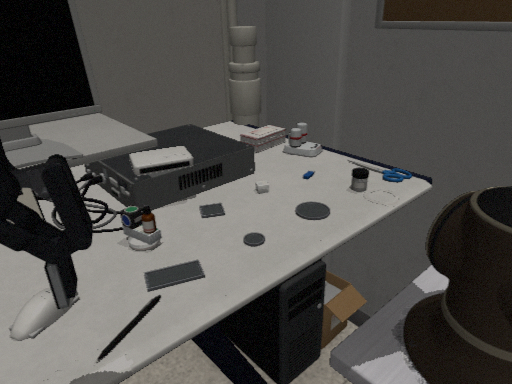

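The first picture shows the stack at about (195,140), with the cube at (199,130) and the bottle at (188,138). The trays are at (151,178), (203,213), (253,177) and (267,252). The second shows the same layout with the stack at (143,230). Next I'll check clearances near the black device and the tool yaw.

Run:
```python
from h import *
s=r.read_state(); R=cv2.Rodrigues(s["tcp_rot"])[0]
print("tool y yaw",np.degrees(np.arctan2(R[1,1],R[0,1])),"tool x yaw",np.degrees(np.arctan2(R[1,0],R[0,0])), s["joint_positions"])
p=cams.read_camera("scene"); W=world(p); q=W[(p["range_z"]>0)]
for x0 in range(500,800,40):
    print(x0,[ (lambda a: int(a.max()*1000) if len(a) else -1)(q[(q[:,0]*1000>x0)&(q[:,0]*1000<x0+40)&(q[:,1]*1000>y)&(q[:,1]*1000<y+40)][:,2]) for y in range(-160,400,40)])
```

```text
tool y yaw 68.52768046283127 tool x yaw 158.5276805176278 [ 1.19602884e+00  1.25754957e-01 -3.95935625e-02  1.40539810e+00
  1.92416487e-05  1.57079151e+00]
500 [3, 4, 3, 4, 3, 4, 3, 3, 3, 4, 4, 3, 3, 32]
540 [23, 3, 4, 3, 9, 8, 3, 4, 61, 90, 3, 4, 4, 5]
580 [26, 27, 3, 3, 9, 9, 4, 3, 17, 73, 71, 4, 4, 3]
620 [4, 4, 3, 3, 7, 9, 4, 4, 4, 72, 0, 3, 5, 3]
660 [92, 92, 91, 91, 118, 118, 117, 91, 93, 11, 16, 13, 4, 5]
700 [92, 92, 91, 92, 118, 119, 118, 118, 91, 22, 21, 14, 11, 4]
740 [93, 92, 93, 92, 117, 118, 119, 118, 90, 20, 18, 20, 12, 4]
780 [92, 92, 92, 92, 92, 117, 117, 117, 92, 138, 138, 23, 13, 44]
```

```bash
python3 -m inch '[{"x":39,"y":-26,"z":0,"spin":0},{"x":39,"y":-26,"z":0},{"x":39,"y":-26,"z":0},{"x":39,"y":-26,"z":0},{"x":39,"y":-26,"z":0},{"x":39,"y":-26,"z":0},{"x":39,"y":-26,"z":0},{"x":39,"y":-26,"z":0},{"x":0,"y":0},{"x":0,"y":0}]'
```

```text
$[1]: bad value
```

```bash
python3 -m inch '[{"x":39,"y":-26,"z":0,"spin":0.08},{"x":39,"y":-26,"z":0,"spin":0.08},{"x":39,"y":-26,"z":0,"spin":0.08},{"x":39,"y":-26,"z":0,"spin":0.08},{"x":39,"y":-26,"z":0,"spin":0.08},{"x":39,"y":-26,"z":0,"spin":0.08},{"x":39,"y":-26,"z":0,"spin":0.08},{"x":39,"y":-26,"z":0,"spin":0.08},{"x":0,"y":0,"z":0,"spin":0},{"x":0,"y":0,"z":0,"spin":0}]'
cat >> h.py <<'E'
def st():
    s=r.read_state(); R=cv2.Rodrigues(s["tcp_rot"])[0]
    print("t",round(s["clock"],2),"tcp",np.round(s["eef_pos"]*1000,1),"yaw_y",round(np.degrees(np.arctan2(R[1,1],R[0,1])),1),"tilt",round(np.degrees(np.arccos(-R[2,2])),2),"q",np.round(s["joint_positions"],2),"F",np.round(s["force"],1),"gap",round(s["finger_gap"],3),"grip",np.round(s["grasp_force"],1))
def look(names,png=None,cam="wrist"):
    st(); p=cams.read_camera(cam); W=world(p)
    if png: cv2.imwrite(png,p["pixels"])
    for n in names: print(*top(p,n,W))
    return p,W
E
python3 -c "
from h import *
look(N[:5]+['slide_tray'],'pics/w1.png')"
```

```text
clock: 1.98
eef_pos: [0.4711, 0.3021, 0.2528]
tcp_rot: [0.408, -3.114, 0.0]
force: [-0.0, 0.4, -0.1]
finger_gap: 1.0
grasp_force: 0.0
t 1.98 tcp [471.1 302.1 252.8] yaw_y 104.9 tilt 0.04 q [0.57 0.19 0.04 1.42 0.   0.31] F [-0.   0.4 -0.1] gap 1.0 grip 0.0
filter_cube 0.59 267 ztop 70.8 rect [603.4 239.9] [33.2 12.4] 9.3 mean [603.3 239.8  69.9]
oil_bottle 0.95 135 ztop 88.3 rect [556.2 216.2] [ 9.4 15. ] 13.9 mean [556.2 216.7  87.5]
slide_carton 0.92 392 ztop 37.1 rect [571.2 219.9] [51.3 30.2] 15.6 mean [567.4 225.6  36. ]
dish None
cube_tray 0.81 1145 ztop 6.5 rect [597.3  43.6] [54.5 56.2] 63.7 mean [596.2  45.5   4. ]
slide_tray 0.62 2357 ztop 6.3 rect [443.4 234.1] [100.1  50.2] 70.1 mean [442.5 233.1   3.8]
```

View pics/w1.png

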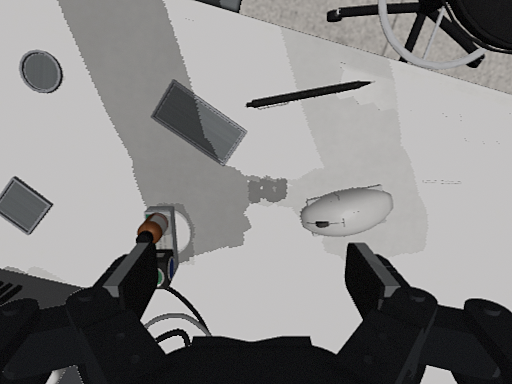

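The wrist picture shows the stack at about (160,240). The carton is narrow and upright in view, the bottle is at (152,228), the cube is under the finger at (163,262), and the trays are at upper left.

```bash
python3 -m inch '[{"x":19,"y":-13,"z":-5,"spin":0.01},{"x":19,"y":-13,"z":-5,"spin":0},{"x":19,"y":-13,"z":-5,"spin":0},{"x":19,"y":-13,"z":-5,"spin":0},{"x":19,"y":-13,"z":-5,"spin":0},{"x":19,"y":-13,"z":-5,"spin":0},{"x":0,"y":0,"z":0,"spin":0},{"x":0,"y":0,"z":0,"spin":0}]' >/dev/null
python3 -c "
from h import *
p,W=look(N[:8],'pics/w2.png')
R=cv2.Rodrigues(np.array(p['rvec'],float))[0]; print(-R.T@np.array(p['tvec']).ravel(),R[2])
"
```

```text
t 3.0 tcp [583.5 225.6 222.6] yaw_y 105.7 tilt 0.07 q [0.37 0.32 0.14 1.39 0.   0.09] F [-0.6  0.4  0.3] gap 0.998 grip 0.0
filter_cube 0.77 1246 ztop 71.4 rect [607.  228.2] [33.2 32.9] 15.3 mean [606.4 227.9  70.2]
oil_bottle 0.89 275 ztop 88.7 rect [559.1 216.3] [14.7 14.6] 41.5 mean [559.1 216.3  87.8]
slide_carton 0.62 640 ztop 37.5 rect [568.9 219. ] [45.9 29.1] 14.7 mean [576.1 220.9  36.7]
dish 0.84 790 ztop 16.1 rect [578.2 223.3] [46.7 58.4] 9.8 mean [579.1 225.8  14.9]
cube_tray 0.56 1635 ztop 6.5 rect [597.   43.7] [54.7 54.5] 63.1 mean [596.3  43.7   4.1]
bottle_tray None
slide_tray 0.62 3290 ztop 6.2 rect [443.6 233.9] [100.2  50.3] 70.3 mean [445.9 236.6   3.6]
dish_tray None
[0.51731363 0.20790579 0.34344807] [ 0.26308594  0.07398593 -0.96193132]
```

View pics/w2.png

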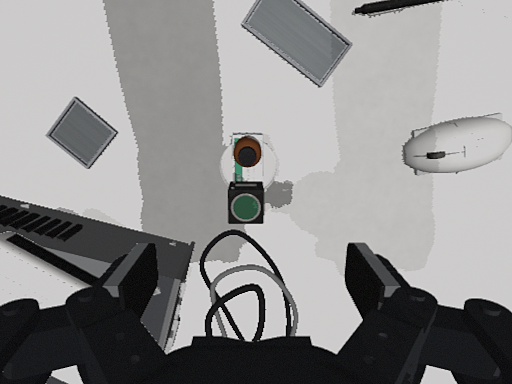

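The picture shows the cube's top at (246,205), the bottle at (247,152) and the dish around (247,165). The black box corner at (195,240) is clear of the fingers at a reduced opening. I'll grip the cube first, high up, so the fingertips clear the tray rim later.

```bash
python3 -m inch '[{"x":8,"y":1,"z":-30,"spin":0},{"x":8,"y":1,"z":-30,"spin":0},{"x":7,"y":0,"z":-30,"spin":0},{"x":0,"y":0,"z":-25,"spin":0},{"x":0,"y":0,"z":-20,"spin":0},{"x":0,"y":0,"z":-12,"spin":0},{"x":0,"y":0,"z":-10,"spin":0},{"x":0,"y":0,"z":0,"spin":0},{"x":0,"y":0,"z":0,"spin":0}]' 65
python3 -m inch '[{"x":0,"y":0,"z":0,"spin":0},{"x":0,"y":0,"z":0,"spin":0},{"x":0,"y":0,"z":0,"spin":0},{"x":0,"y":0,"z":0,"spin":0},{"x":0,"y":0,"z":0,"spin":0},{"x":0,"y":0,"z":0,"spin":0},{"x":0,"y":0,"z":0,"spin":0}]' 0
```

```text
clock: 4.2
eef_pos: [0.6067, 0.2278, 0.0669]
tcp_rot: [-0.431, 3.111, 0.0]
force: [-0.5, -0.4, 0.1]
finger_gap: 0.651
grasp_force: 0.0
clock: 4.78
eef_pos: [0.6077, 0.2281, 0.0682]
tcp_rot: [-0.43, 3.108, 0.001]
force: [0.9, 0.7, 6.4]
finger_gap: 0.38
grasp_force: 60.0
```

```bash
python3 -m inch '[{"x":0,"y":0,"z":15,"spin":0},{"x":0,"y":0,"z":30,"spin":0},{"x":0,"y":0,"z":30,"spin":0},{"x":-3,"y":-10,"z":10,"spin":-0.05},{"x":-3,"y":-20,"z":0,"spin":-0.1},{"x":-3,"y":-20,"z":0,"spin":-0.1},{"x":-3,"y":-20,"z":0,"spin":-0.1},{"x":-3,"y":-20,"z":0,"spin":-0.1},{"x":0,"y":-20,"z":0,"spin":-0.1},{"x":0,"y":-20,"z":0,"spin":-0.1}]'
python3 -c "
from h import *
for c in ['scene','side']:
    p,W=look(['cube_tray','slide_carton','oil_bottle'],None,c)
    q=W[p['range_z']>0]*1000
    for y in range(-60,240,30):
        a=q[(q[:,1]>y)&(q[:,1]<y+30)&(q[:,2]>25)&(q[:,2]<130)&(q[:,0]>632)]
        b=a[a[:,2]>95]
        print(y,'minx',len(a) and round(np.percentile(a[:,0],1)),'minx z>95',len(b) and round(np.percentile(b[:,0],1)))
p,W=look(N[:8],'pics/w3.png')
"
```

```text
clock: 5.62
eef_pos: [0.5912, 0.0967, 0.1516]
tcp_rot: [0.593, 3.085, 0.0]
force: [0.2, -0.1, -0.1]
finger_gap: 0.375
grasp_force: 59.4
t 5.62 tcp [591.2  96.7 151.6] yaw_y 68.3 tilt 0.01 q [ 0.16  0.28 -0.07  1.22  0.    0.54] F [ 0.2 -0.1 -0.1] gap 0.375 grip 59.4
cube_tray 0.7 215 ztop 7.7 rect [598.9  41. ] [58.9 54.9] 64.7 mean [598.1  39.8   5.5]
slide_carton 0.7 141 ztop 38.8 rect [585.4 217.1] [80.7 27.5] 17.3 mean [590.  215.7  37.1]
oil_bottle 0.68 18 ztop 87.8 rect [559.5 210.1] [ 9.1 11.8] 31.0 mean [558.8 210.4  87.4]
-60 minx 684 minx z>95 1326
-30 minx 684 minx z>95 1327
0 minx 683 minx z>95 681
30 minx 677 minx z>95 677
60 minx 684 minx z>95 684
90 minx 687 minx z>95 694
120 minx 687 minx z>95 704
150 minx 688 minx z>95 831
180 minx 786 minx z>95 831
210 minx 831 minx z>95 831
t 5.82 tcp [591.5  97.4 151.5] yaw_y 68.6 tilt 0.03 q [ 0.16  0.28 -0.07  1.22  0.    0.54] F [-0.6 -0.2 -0.1] gap 0.37 grip 59.6
cube_tray 0.73 206 ztop 5.7 rect [595.5  44.7] [53.2 56.4] 62.9 mean [596.   44.7   3.4]
slide_carton 0.71 243 ztop 36.5 rect [583.5 224.4] [81.3 31.1] 14.6 mean [585
[... 379 characters left out ...]
 tcp [591.5  98.5 151.2] yaw_y 68.6 tilt 0.01 q [ 0.16  0.28 -0.07  1.22  0.    0.54] F [-0.1 -0.9 -0.8] gap 0.376 grip 59.6
filter_cube 0.95 5437 ztop 154.3 rect [591.2 100.2] [33. 34.] 69.0 mean [589.9 100.7 153.2]
oil_bottle 0.96 651 ztop 88.5 rect [559.6 215.8] [15.2 14.6] 26.6 mean [559.2 215.5  87.6]
slide_carton 0.72 3183 ztop 37.3 rect [585.7 223.3] [80.2 30.7] 15.5 mean [593.5 223.5  36.3]
dish 0.85 969 ztop 16.0 rect [590.8 219.2] [61.1 40.4] 66.3 mean [586.5 205.8  15.1]
cube_tray 0.18 3155 ztop 37.2 rect [586.  223.5] [80.9 30.7] 15.6 mean [593.9 223.6  36.2]
bottle_tray 0.72 1413 ztop 6.5 rect [438.4  52.3] [44.6 34.5] 68.7 mean [437.3  52.    4.2]
slide_tray None
dish_tray None
```

View pics/w3.png

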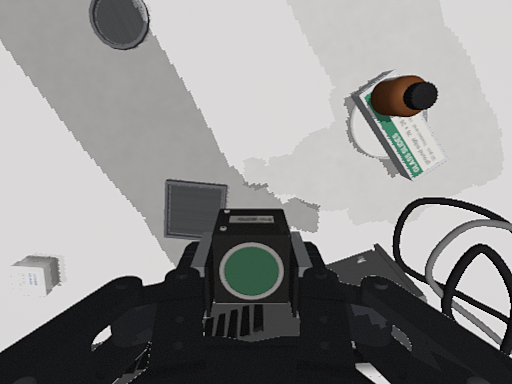

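Cube held level in the jaws, with the cube tray at (196,208) and the carton and bottle undisturbed at (400,130).

```bash
python3 -m inch '[{"x":3,"y":-20,"z":0,"spin":-0.05},{"x":3,"y":-20,"z":0,"spin":-0.04},{"x":0,"y":-14,"z":-10,"spin":0},{"x":0,"y":0,"z":-25,"spin":0},{"x":0,"y":0,"z":-25,"spin":0},{"x":0,"y":0,"z":-20,"spin":0},{"x":0,"y":0,"z":-15,"spin":0},{"x":0,"y":0,"z":-12,"spin":0},{"x":0,"y":0,"z":0,"spin":0},{"x":0,"y":0,"z":0,"spin":0}]'
python3 -c "
from h import *
look(['filter_cube','cube_tray'],'pics/w4.png')"
```

```text
clock: 7.3
eef_pos: [0.597, 0.0435, 0.0437]
tcp_rot: [-0.723, -3.056, 0.001]
force: [0.4, -0.1, 1.1]
finger_gap: 0.375
grasp_force: 59.6
t 7.3 tcp [597.   43.5  43.7] yaw_y 63.4 tilt 0.08 q [ 0.07  0.34 -0.24  1.    0.    0.54] F [ 0.4 -0.1  1.1] gap 0.375 grip 59.6
filter_cube 0.81 5468 ztop 46.7 rect [596.6  45.2] [33.5 34.2] 64.3 mean [595.4  45.9  45.6]
cube_tray 0.68 1782 ztop 6.6 rect [585.4  49.2] [54.3 27.9] 63.3 mean [579.6  51.    5. ]
```

View pics/w4.png

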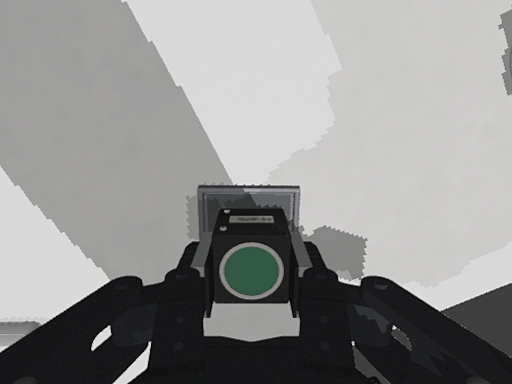

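The cube is aligned and centred over the tray at (250,215), so I'll lower 9 mm, release and lift.

```bash
python3 -m inch '[{"x":0,"y":0,"z":-4,"spin":0},{"x":0,"y":0,"z":-4,"spin":0},{"x":0,"y":0,"z":-1,"spin":0},{"x":0,"y":0,"z":0,"spin":0},{"x":0,"y":0,"z":0,"spin":0}]'
python3 -m inch '[{"x":0,"y":0,"z":0,"spin":0},{"x":0,"y":0,"z":0,"spin":0},{"x":0,"y":0,"z":0,"spin":0},{"x":0,"y":0,"z":0,"spin":0},{"x":0,"y":0,"z":20,"spin":0},{"x":0,"y":0,"z":35,"spin":0},{"x":0,"y":0,"z":35,"spin":0},{"x":0,"y":0,"z":20,"spin":0},{"x":0,"y":0,"z":0,"spin":0}]' 62
python3 -c "
from h import *
look(['filter_cube','cube_tray','oil_bottle','slide_carton'])"
```

```text
clock: 7.87
eef_pos: [0.5974, 0.0436, 0.0352]
tcp_rot: [-0.723, -3.057, 0.0]
force: [0.4, -0.4, -1.1]
finger_gap: 0.373
grasp_force: 59.6
clock: 8.62
eef_pos: [0.6001, 0.0438, 0.1511]
tcp_rot: [0.722, 3.049, 0.004]
force: [0.9, 0.1, 0.6]
finger_gap: 0.619
grasp_force: 0.0
t 8.62 tcp [600.1  43.8 151.1] yaw_y 63.4 tilt 0.5 q [ 0.07  0.28 -0.07  1.21  0.    0.54] F [0.9 0.1 0.6] gap 0.619 grip 0.0
filter_cube 0.94 1737 ztop 37.6 rect [596.8  45.8] [33.  32.5] 63.8 mean [596.3  46.1  36.4]
cube_tray 0.79 956 ztop 7.0 rect [597.5  43.4] [54.1 54.2] 62.8 mean [591.7  45.3   6.8]
oil_bottle 0.79 556 ztop 88.2 rect [558.9 212.9] [10.1 14.9] 74.5 mean [559.  212.8  87.4]
slide_carton 0.76 3911 ztop 37.2 rect [585.6 223.2] [80.6 31.4] 16.0 mean [592.6 222.9  36.2]
```

```bash
python3 -m inch '[{"x":-5,"y":21.5,"z":0,"spin":0.092},{"x":-5,"y":21.5,"z":0,"spin":0.092},{"x":-5,"y":21.5,"z":0,"spin":0.092},{"x":-5,"y":21.5,"z":0,"spin":0.092},{"x":-5,"y":21.5,"z":0,"spin":0.092},{"x":-5,"y":21.5,"z":0,"spin":0.092},{"x":-5,"y":21.5,"z":0,"spin":0.092},{"x":-5,"y":21.5,"z":0,"spin":0.092},{"x":0,"y":0,"z":0,"spin":0},{"x":0,"y":0,"z":0,"spin":0}]'
python3 -c "
from h import *
look(['oil_bottle','slide_carton','bottle_tray'])"
```

```text
clock: 9.7
eef_pos: [0.5566, 0.2163, 0.1437]
tcp_rot: [0.426, -3.11, 0.001]
force: [0.6, -0.2, -0.5]
finger_gap: 0.62
grasp_force: 0.0
t 9.7 tcp [556.6 216.3 143.7] yaw_y 105.6 tilt 0.15 q [ 0.37  0.28 -0.09  1.2  -0.    0.1 ] F [ 0.6 -0.2 -0.5] gap 0.62 grip 0.0
oil_bottle 0.96 481 ztop 88.5 rect [558.9 216. ] [14.4 15. ] 71.1 mean [558.6 216.2  87.7]
slide_carton 0.78 2114 ztop 37.4 rect [585.4 223.4] [81. 30.] 15.6 mean [594.4 225.6  36.6]
bottle_tray None
```

```bash
python3 -m inch '[{"x":2,"y":0,"z":-20,"spin":0},{"x":0,"y":0,"z":-20,"spin":0},{"x":0,"y":0,"z":-15,"spin":0},{"x":0,"y":0,"z":-13,"spin":0},{"x":0,"y":0,"z":-10,"spin":0},{"x":0,"y":0,"z":0,"spin":0},{"x":0,"y":0,"z":0,"spin":0}]' 
python3 -m inch '[{"x":0,"y":0,"z":0,"spin":0},{"x":0,"y":0,"z":0,"spin":0},{"x":0,"y":0,"z":0,"spin":0},{"x":0,"y":0,"z":0,"spin":0},{"x":0,"y":0,"z":0,"spin":0},{"x":0,"y":0,"z":0,"spin":0},{"x":0,"y":0,"z":0,"spin":0}]' 0
```

```text
clock: 10.48
eef_pos: [0.5595, 0.215, 0.067]
tcp_rot: [0.423, -3.112, 0.0]
force: [-0.2, -0.9, 0.1]
finger_gap: 0.622
grasp_force: 0.0
clock: 11.07
eef_pos: [0.5603, 0.2159, 0.0686]
tcp_rot: [-0.425, 3.11, 0.001]
force: [-0.1, 0.2, 5.1]
finger_gap: 0.269
grasp_force: 59.3
```

```bash
python3 -m inch '[{"x":0,"y":0,"z":15,"spin":0},{"x":0,"y":0,"z":30,"spin":0},{"x":-10,"y":-10,"z":15,"spin":0},{"x":-20,"y":-20,"z":0,"spin":0},{"x":-20,"y":-25,"z":0,"spin":0},{"x":-20,"y":-25,"z":0,"spin":0},{"x":-20,"y":-25,"z":0,"spin":0},{"x":-20,"y":-25,"z":0,"spin":0},{"x":-16,"y":-20,"z":0,"spin":0},{"x":0,"y":-12,"z":0,"spin":0}]' 
python3 -m inch '[{"x":0,"y":0,"z":-10,"spin":0},{"x":0,"y":0,"z":-10,"spin":0},{"x":0,"y":0,"z":0,"spin":0},{"x":0,"y":0,"z":0,"spin":0}]' 
python3 -c "
from h import *
look(['oil_bottle','bottle_tray','slide_carton'],'pics/w5.png')"
```

```text
clock: 11.9
eef_pos: [0.4302, 0.0521, 0.1273]
tcp_rot: [0.423, -3.111, 0.0]
force: [0.3, 0.1, -0.2]
finger_gap: 0.269
grasp_force: 58.8
clock: 12.23
eef_pos: [0.4331, 0.0542, 0.1061]
tcp_rot: [0.426, -3.11, -0.0]
force: [-0.0, 0.1, -0.7]
finger_gap: 0.272
grasp_force: 58.8
t 12.23 tcp [433.1  54.2 106.1] yaw_y 105.6 tilt 0.13 q [ 0.12  0.01 -0.5   1.07  0.   -0.15] F [-0.   0.1 -0.7] gap 0.272 grip 58.8
oil_bottle 0.68 1312 ztop 125.8 rect [432.   55.1] [15.7 15.1] 27.1 mean [431.3  54.8 125.1]
bottle_tray 0.78 1402 ztop 6.5 rect [430.7  52.5] [39.1 43.2] 19.9 mean [430.2  52.8   4.1]
slide_carton None
```

View pics/w5.png

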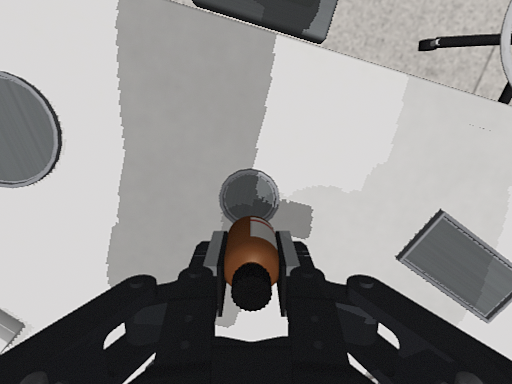

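The bottle hangs upright at (250,250), just over the bottle tray at (249,195). The estimates agree within 2 mm, so I'll lower it.

```bash
python3 -m inch '[{"x":1,"y":-1,"z":-20,"spin":0},{"x":0,"y":0,"z":-20,"spin":0},{"x":0,"y":0,"z":-15,"spin":0},{"x":0,"y":0,"z":-8,"spin":0},{"x":0,"y":0,"z":-4,"spin":0},{"x":0,"y":0,"z":-2,"spin":0},{"x":0,"y":0,"z":-1,"spin":0},{"x":0,"y":0,"z":0,"spin":0}]' 
python3 -c "
from h import *
look(['oil_bottle','bottle_tray'])"
```

```text
clock: 13.1
eef_pos: [0.4351, 0.0527, 0.0379]
tcp_rot: [-0.425, 3.112, -0.0]
force: [0.7, 0.1, -0.1]
finger_gap: 0.268
grasp_force: 58.8
t 13.1 tcp [435.1  52.7  37.9] yaw_y 105.5 tilt 0.06 q [ 0.12  0.06 -0.6   0.91 -0.   -0.15] F [ 0.7  0.1 -0.1] gap 0.268 grip 58.8
oil_bottle None
bottle_tray 0.58 1145 ztop 6.7 rect [421.8  51.4] [22.3 43.5] 12.7 mean [420.3  50.6   4.8]
```

```bash
python3 -m inch '[{"x":0,"y":1,"z":-2,"spin":0},{"x":0,"y":0,"z":-1,"spin":0},{"x":0,"y":0,"z":0,"spin":0},{"x":0,"y":0,"z":0,"spin":0}]' 
python3 -m inch '[{"x":0,"y":0,"z":0,"spin":0},{"x":0,"y":0,"z":0,"spin":0},{"x":0,"y":0,"z":0,"spin":0},{"x":0,"y":0,"z":0,"spin":0},{"x":0,"y":0,"z":20,"spin":0},{"x":0,"y":0,"z":35,"spin":0},{"x":0,"y":0,"z":35,"spin":0},{"x":20,"y":20,"z":20,"spin":0},{"x":0,"y":0,"z":0,"spin":0}]' 55
python3 -c "
from h import *
look(['oil_bottle','bottle_tray'],None,'scene')
look(['oil_bottle','bottle_tray'],None,'side')
look(['oil_bottle','bottle_tray'],'pics/w6.png')"
```

```text
clock: 13.58
eef_pos: [0.4349, 0.0538, 0.0348]
tcp_rot: [-0.425, 3.112, 0.0]
force: [-1.4, -0.1, 4.4]
finger_gap: 0.263
grasp_force: 59.4
clock: 14.33
eef_pos: [0.4594, 0.0756, 0.1492]
tcp_rot: [-0.424, 3.103, 0.002]
force: [1.1, -0.3, -0.3]
finger_gap: 0.548
grasp_force: 0.0
t 14.33 tcp [459.4  75.6 149.2] yaw_y 105.6 tilt 0.58 q [ 0.16  0.03 -0.38  1.16  0.   -0.11] F [ 1.1 -0.3 -0.3] gap 0.548 grip 0.0
oil_bottle 0.78 38 ztop 55.0 rect [435.3  50.9] [13.8 14.6] 10.3 mean [434.9  50.6  54.4]
bottle_tray 0.51 118 ztop 24.9 rect [ 599.  -121.6] [28.8 30.2] 67.4 mean [ 597.4 -121.6   23.4]
t 14.48 tcp [454.1  73.6 143.6] yaw_y 105.6 tilt 0.07 q [ 0.16  0.03 -0.39  1.16 -0.   -0.11] F [-0.8  0.5 -0. ] gap 0.549 grip 0.0
oil_bottle 0.59 31 ztop 53.3 rect [432.7  55.9] [12.3 12.8] 55.5 mean [431.9  56.5  52.7]
bottle_tray None
t 14.63 tcp [453.2  73.2 142.8] yaw_y 105.5 tilt 0.17 q [ 0.16  0.03 -0.39  1.16 -0.   -0.11] F [0.1 0.  0. ] gap 0.549 grip 0.0
oil_bottle None
bottle_tray 0.71 627 ztop 7.2 rect [433.   53.8] [44. 44.] 70.6 mean [430.   53.5   6.6]
```

View pics/w6.png

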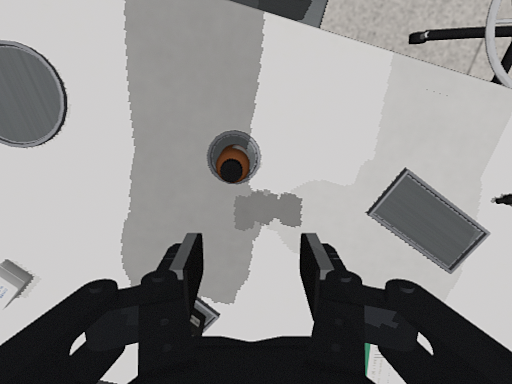

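The bottle stands upright in its tray at (232,165). Next is the carton at (585.5, 223.4).

```bash
python3 -m inch '[{"x":16,"y":19,"z":0,"spin":0},{"x":16,"y":19,"z":0,"spin":0},{"x":17,"y":19,"z":0,"spin":0},{"x":17,"y":19,"z":0,"spin":0},{"x":17,"y":19,"z":0,"spin":0},{"x":17,"y":19,"z":0,"spin":0},{"x":16,"y":18,"z":0,"spin":0},{"x":16,"y":18,"z":0,"spin":0},{"x":0,"y":0,"z":0,"spin":0},{"x":0,"y":0,"z":0,"spin":0}]' 65
python3 -c "
from h import *
look(['slide_carton','dish'])"
```

```text
clock: 15.62
eef_pos: [0.5866, 0.2241, 0.1431]
tcp_rot: [0.426, -3.111, 0.001]
force: [0.2, -0.1, 0.1]
finger_gap: 0.649
grasp_force: 0.0
t 15.62 tcp [586.6 224.1 143.1] yaw_y 105.6 tilt 0.1 q [ 0.36  0.34 -0.01  1.22 -0.    0.09] F [ 0.2 -0.1  0.1] gap 0.649 grip 0.0
slide_carton 0.6 4051 ztop 37.3 rect [585.3 223.4] [80.1 30.1] 15.6 mean [583.2 222.8  36.2]
dish 0.75 1460 ztop 15.9 rect [581.4 223. ] [49.3 59.7] 17.0 mean [580.3 224.5  14.9]
```

```bash
python3 -m inch '[{"x":-1,"y":-0.5,"z":-25,"spin":0},{"x":0,"y":0,"z":-25,"spin":0},{"x":0,"y":0,"z":-20,"spin":0},{"x":0,"y":0,"z":-15,"spin":0},{"x":0,"y":0,"z":-10,"spin":0},{"x":0,"y":0,"z":-5,"spin":0},{"x":0,"y":0,"z":0,"spin":0},{"x":0,"y":0,"z":0,"spin":0}]' 
python3 -m inch '[{"x":0,"y":0,"z":0,"spin":0},{"x":0,"y":0,"z":0,"spin":0},{"x":0,"y":0,"z":0,"spin":0},{"x":0,"y":0,"z":0,"spin":0},{"x":0,"y":0,"z":0,"spin":0},{"x":0,"y":0,"z":0,"spin":0},{"x":0,"y":0,"z":0,"spin":0}]' 0
python3 -m inch '[{"x":0,"y":0,"z":5,"spin":0},{"x":0,"y":0,"z":10,"spin":0},{"x":0,"y":0,"z":20,"spin":0},{"x":0,"y":0,"z":25,"spin":0},{"x":0,"y":0,"z":15,"spin":0},{"x":0,"y":0,"z":0,"spin":0}]'
python3 -c "
from h import *
look(['slide_carton','dish','slide_tray'])"
```

```text
clock: 16.43
eef_pos: [0.5858, 0.223, 0.0451]
tcp_rot: [-0.424, 3.112, 0.0]
force: [0.0, 0.3, 0.8]
finger_gap: 0.65
grasp_force: 0.0
clock: 17.02
eef_pos: [0.5864, 0.2235, 0.0458]
tcp_rot: [-0.424, 3.11, 0.001]
force: [-0.7, 0.7, 6.6]
finger_gap: 0.33
grasp_force: 60.1
clock: 17.52
eef_pos: [0.5873, 0.2239, 0.1238]
tcp_rot: [-0.424, 3.107, 0.002]
force: [0.7, 0.5, -1.7]
finger_gap: 0.336
grasp_force: 59.4
t 17.52 tcp [587.3 223.9 123.8] yaw_y 105.5 tilt 0.35 q [ 0.36  0.34 -0.05  1.17  0.    0.09] F [ 0.7  0.5 -1.7] gap 0.336 grip 59.4
slide_carton 0.86 10366 ztop 115.1 rect [586.3 224.7] [80.4 30.1] 15.6 mean [582.9 223.8 114.1]
dish 0.55 898 ztop 15.8 rect [572.6 220.5] [41.9 60.5] 16.8 mean [564.7 217.9  14.8]
slide_tray 0.7 3631 ztop 6.2 rect [446.9 242.5] [81.4 50.4] 70.5 mean [457.5 251.9   3.6]
```

```bash
python3 -m inch '[{"x":-15,"y":1,"z":0,"spin":0.1},{"x":-16,"y":1,"z":0,"spin":0.105},{"x":-16,"y":1,"z":0,"spin":0.105},{"x":-16,"y":1,"z":0,"spin":0.105},{"x":-16,"y":1,"z":0,"spin":0.105},{"x":-16,"y":1,"z":0,"spin":0.11},{"x":-16,"y":1,"z":0,"spin":0.11},{"x":-16,"y":1,"z":0,"spin":0.11},{"x":-16,"y":1,"z":0,"spin":0.103},{"x":0,"y":0,"z":0,"spin":0}]'
python3 -m inch '[{"x":0,"y":1,"z":-10,"spin":0},{"x":0,"y":0,"z":-20,"spin":0},{"x":0,"y":0,"z":-10,"spin":0},{"x":0,"y":0,"z":0,"spin":0},{"x":0,"y":0,"z":0,"spin":0}]'
python3 -c "
from h import *
look(['slide_carton','slide_tray'],'pics/w7.png')"
```

```text
clock: 18.55
eef_pos: [0.4391, 0.2315, 0.1178]
tcp_rot: [1.808, -2.564, -0.002]
force: [0.4, -0.2, -2.4]
finger_gap: 0.334
grasp_force: 59.5
clock: 18.97
eef_pos: [0.4423, 0.2327, 0.0781]
tcp_rot: [1.802, -2.57, -0.0]
force: [-0.5, -0.5, -1.0]
finger_gap: 0.333
grasp_force: 59.4
t 18.97 tcp [442.3 232.7  78.1] yaw_y 160.1 tilt 0.15 q [ 0.48  0.14 -0.41  1.02 -0.   -0.74] F [-0.5 -0.5 -1. ] gap 0.333 grip 59.4
slide_carton 0.83 10300 ztop 69.4 rect [441.9 232.2] [80.9 30.3] 70.3 mean [440.8 228.7  68.4]
slide_tray 0.59 1720 ztop 6.7 rect [436.7 215.5] [61.8 50.1] 70.1 mean [433.6 202.3   5.4]
```

View pics/w7.png

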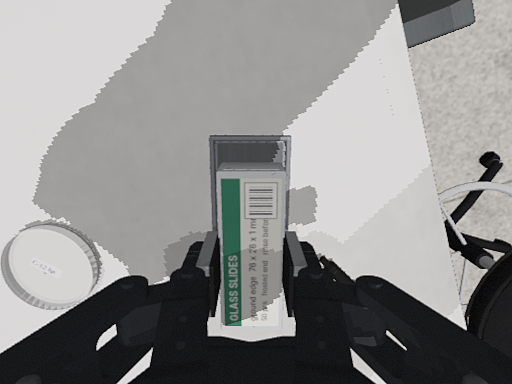

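The carton (252,250) is aligned with its tray (250,160), and the dish is visible at (50,265). I'll shift 1–2 mm and lower it.

```bash
python3 -m inch '[{"x":1.5,"y":1.8,"z":-15,"spin":0},{"x":0,"y":0,"z":-12,"spin":0},{"x":0,"y":0,"z":-9,"spin":0},{"x":0,"y":0,"z":-5,"spin":0},{"x":0,"y":0,"z":-3,"spin":0},{"x":0,"y":0,"z":0,"spin":0},{"x":0,"y":0,"z":0,"spin":0}]'
python3 -m inch '[{"x":0,"y":0,"z":-1,"spin":0},{"x":0,"y":0,"z":0,"spin":0},{"x":0,"y":0,"z":0,"spin":0}]'
```

```text
clock: 19.7
eef_pos: [0.4443, 0.235, 0.0357]
tcp_rot: [-1.805, 2.571, -0.0]
force: [0.0, 0.1, -0.9]
finger_gap: 0.331
grasp_force: 59.5
clock: 19.95
eef_pos: [0.4442, 0.2351, 0.0347]
tcp_rot: [-1.805, 2.571, -0.0]
force: [-0.1, 0.0, -1.0]
finger_gap: 0.331
grasp_force: 59.5
```

```bash
python3 -m inch '[{"x":0,"y":0,"z":-1,"spin":0},{"x":0,"y":0,"z":-1,"spin":0},{"x":0,"y":0,"z":0,"spin":0},{"x":0,"y":0,"z":0,"spin":0}]'
python3 -m inch '[{"x":0,"y":0,"z":0,"spin":0},{"x":0,"y":0,"z":0,"spin":0},{"x":0,"y":0,"z":0,"spin":0},{"x":0,"y":0,"z":0,"spin":0},{"x":0,"y":0,"z":20,"spin":0},{"x":0,"y":0,"z":35,"spin":0},{"x":0,"y":0,"z":35,"spin":0},{"x":20,"y":0,"z":20,"spin":0},{"x":0,"y":0,"z":0,"spin":0}]' 62
python3 -m inch '[{"x":20,"y":-2,"z":0,"spin":-0.1},{"x":20,"y":-2,"z":0,"spin":-0.1},{"x":20,"y":-2,"z":0,"spin":-0.1},{"x":20,"y":-2,"z":0,"spin":-0.1},{"x":20,"y":-2,"z":0,"spin":-0.1},{"x":20,"y":-2,"z":0,"spin":-0.1},{"x":0,"y":0,"z":0,"spin":0},{"x":0,"y":0,"z":0,"spin":0}]' 100
python3 -c "
from h import *
look(['slide_carton','dish','slide_tray'],'pics/w8.png')"
```

```text
clock: 20.28
eef_pos: [0.4442, 0.235, 0.033]
tcp_rot: [-1.805, 2.571, -0.0]
force: [-1.3, -1.0, 5.7]
finger_gap: 0.331
grasp_force: 60.2
clock: 21.03
eef_pos: [0.4684, 0.2364, 0.1474]
tcp_rot: [-1.799, 2.564, -0.003]
force: [1.0, 0.5, 0.1]
finger_gap: 0.621
grasp_force: 0.0
clock: 21.7
eef_pos: [0.5842, 0.2226, 0.1407]
tcp_rot: [0.964, -2.988, -0.0]
force: [-0.7, -0.1, -1.0]
finger_gap: 1.001
grasp_force: 0.0
t 21.7 tcp [584.2 222.6 140.7] yaw_y 125.8 tilt 0.12 q [ 0.36  0.34 -0.02  1.22  0.   -0.26] F [-0.7 -0.1 -1. ] gap 1.001 grip 0.0
slide_carton 0.73 5035 ztop 24.5 rect [444.2 234.8] [80.4 30.9] 70.6 mean [445.8 235.8  23.3]
dish 0.61 4256 ztop 16.0 rect [581.4 222.9] [60.2 60.3] 63.3 mean [580.5 222.4  14.9]
slide_tray 0.74 1556 ztop 6.9 rect [443.5 233.8] [100.3  50.8] 70.3 mean [454.6 237.5   5.5]
```

View pics/w8.png

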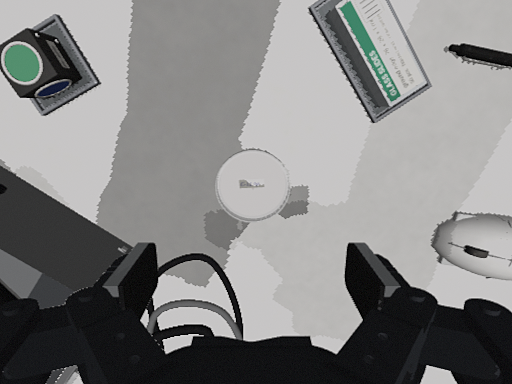

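The carton lies in its tray at (375,60), the cube in its tray at (48,65), and the dish is alone at (252,185). Now the dish, gripped low but with the tips kept above rim height.

```bash
python3 -m inch '[{"x":-2.5,"y":0.5,"z":-25,"spin":0},{"x":0,"y":0,"z":-25,"spin":0},{"x":0,"y":0,"z":-25,"spin":0},{"x":0,"y":0,"z":-20,"spin":0},{"x":0,"y":0,"z":-15,"spin":0},{"x":0,"y":0,"z":-9,"spin":0},{"x":0,"y":0,"z":-3,"spin":0},{"x":0,"y":0,"z":0,"spin":0},{"x":0,"y":0,"z":0,"spin":0}]' 
python3 -m inch '[{"x":0,"y":0,"z":0,"spin":0},{"x":0,"y":0,"z":0,"spin":0},{"x":0,"y":0,"z":0,"spin":0},{"x":0,"y":0,"z":0,"spin":0},{"x":0,"y":0,"z":0,"spin":0},{"x":0,"y":0,"z":0,"spin":0}]' 0
python3 -m inch '[{"x":0,"y":0,"z":5,"spin":0},{"x":0,"y":0,"z":10,"spin":0},{"x":0,"y":0,"z":25,"spin":0},{"x":0,"y":0,"z":25,"spin":0},{"x":0,"y":0,"z":20,"spin":0},{"x":0,"y":0,"z":0,"spin":0}]'
python3 -c "
from h import *
look(['dish'],'pics/w9.png')"
```

```text
clock: 22.65
eef_pos: [0.5819, 0.2237, 0.0214]
tcp_rot: [-0.965, 2.988, 0.0]
force: [1.0, -0.1, 0.5]
finger_gap: 1.002
grasp_force: 0.0
clock: 23.15
eef_pos: [0.5825, 0.2238, 0.022]
tcp_rot: [-0.964, 2.987, 0.0]
force: [-0.9, -0.4, 5.4]
finger_gap: 0.674
grasp_force: 63.5
clock: 23.65
eef_pos: [0.5839, 0.2243, 0.1112]
tcp_rot: [-0.962, 2.982, 0.001]
force: [0.4, 0.0, -0.2]
finger_gap: 0.673
grasp_force: 64.0
t 23.65 tcp [583.9 224.3 111.2] yaw_y 125.8 tilt 0.45 q [ 0.37  0.34 -0.08  1.14  0.   -0.26] F [ 0.4  0.  -0.2] gap 0.673 grip 64.0
dish 0.58 12901 ztop 105.1 rect [582.8 224.5] [61.  57.8] 35.4 mean [581.1 223.3 104.2]
```

View pics/w9.png

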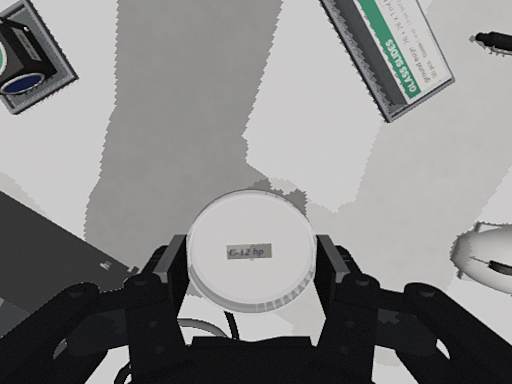

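The dish is held level at (252,250), so I'll carry it to its tray.

```bash
python3 -m inch '[{"x":-4,"y":-10,"z":0,"spin":0},{"x":-8,"y":-20,"z":0,"spin":0},{"x":-10,"y":-23,"z":0,"spin":0},{"x":-10,"y":-23,"z":0,"spin":0},{"x":-10,"y":-23,"z":0,"spin":0},{"x":-10,"y":-23,"z":0,"spin":0},{"x":-10,"y":-23,"z":0,"spin":0},{"x":-10,"y":-23,"z":0,"spin":0},{"x":-10,"y":-23,"z":0,"spin":0},{"x":-10,"y":-23,"z":0,"spin":0}]' 
python3 -m inch '[{"x":-10,"y":-23,"z":0,"spin":0},{"x":-10,"y":-23,"z":0,"spin":0},{"x":-10,"y":-23,"z":0,"spin":0},{"x":-10,"y":-23,"z":0,"spin":0},{"x":-10,"y":-23,"z":0,"spin":0},{"x":-8,"y":-20,"z":0,"spin":0},{"x":0,"y":0,"z":0,"spin":0},{"x":0,"y":0,"z":0,"spin":0}]' 
python3 -c "
from h import *
look(['dish','dish_tray'],'pics/w10.png')"
```

```text
clock: 24.58
eef_pos: [0.4874, 0.0079, 0.1039]
tcp_rot: [0.964, -2.987, -0.001]
force: [-0.2, -0.5, -0.1]
finger_gap: 0.673
grasp_force: 64.0
clock: 25.25
eef_pos: [0.4299, -0.1263, 0.1043]
tcp_rot: [0.96, -2.99, -0.002]
force: [0.5, -0.1, -0.1]
finger_gap: 0.674
grasp_force: 64.0
t 25.25 tcp [ 429.9 -126.3  104.3] yaw_y 125.6 tilt 0.12 q [-0.29  0.03 -0.48  1.07  0.   -0.91] F [ 0.5 -0.1 -0.1] gap 0.674 grip 64.0
dish 0.62 12853 ztop 98.2 rect [ 428.5 -126.3] [60.9 57.6] 37.4 mean [ 426.9 -127.5   97.2]
dish_tray 0.88 2422 ztop 6.5 rect [ 419.5 -136.1] [47.8 79.5] 38.6 mean [ 416.9 -138.2    5.5]
```

View pics/w10.png

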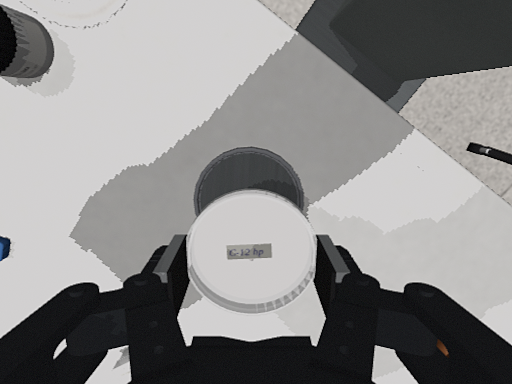

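The dish (252,250) is over the tray (250,195), with about 2.5 mm to correct in x. The canister at (20,45) is well clear.

```bash
python3 -m inch '[{"x":2.5,"y":0.7,"z":-20,"spin":0},{"x":0,"y":0,"z":-20,"spin":0},{"x":0,"y":0,"z":-16,"spin":0},{"x":0,"y":0,"z":-10,"spin":0},{"x":0,"y":0,"z":-5,"spin":0},{"x":0,"y":0,"z":-4,"spin":0},{"x":0,"y":0,"z":0,"spin":0},{"x":0,"y":0,"z":0,"spin":0}]' 
python3 -m inch '[{"x":0,"y":0,"z":-2,"spin":0},{"x":0,"y":0,"z":-1,"spin":0},{"x":0,"y":0,"z":0,"spin":0},{"x":0,"y":0,"z":0,"spin":0}]' 
python3 -c "
from h import *
look(['dish','dish_tray'])"
```

```text
clock: 26.07
eef_pos: [0.4345, -0.1248, 0.0308]
tcp_rot: [-0.965, 2.989, -0.001]
force: [0.2, -0.6, -0.1]
finger_gap: 0.673
grasp_force: 64.0
clock: 26.4
eef_pos: [0.4341, -0.1249, 0.0275]
tcp_rot: [-0.964, 2.99, -0.0]
force: [1.1, -0.5, 0.1]
finger_gap: 0.67
grasp_force: 64.0
t 26.4 tcp [ 434.1 -124.9   27.5] yaw_y 125.8 tilt 0.02 q [-0.28  0.1  -0.59  0.89 -0.   -0.9 ] F [ 1.1 -0.5  0.1] gap 0.67 grip 64.0
dish None
dish_tray 0.76 2942 ztop 6.6 rect [ 427.3 -129.9] [68.1 79.7] 41.3 mean [ 412.8 -140.4    4.7]
```

```bash
python3 -m inch '[{"x":-1,"y":0,"z":-1,"spin":0},{"x":0,"y":0,"z":-1,"spin":0},{"x":0,"y":0,"z":-1,"spin":0},{"x":0,"y":0,"z":0,"spin":0},{"x":0,"y":0,"z":0,"spin":0}]' 
python3 -m inch '[{"x":0,"y":0,"z":0,"spin":0},{"x":0,"y":0,"z":0,"spin":0},{"x":0,"y":0,"z":0,"spin":0},{"x":0,"y":0,"z":0,"spin":0},{"x":0,"y":0,"z":10,"spin":0},{"x":0,"y":0,"z":30,"spin":0},{"x":0,"y":0,"z":35,"spin":0},{"x":0,"y":20,"z":35,"spin":0},{"x":0,"y":20,"z":30,"spin":0},{"x":0,"y":0,"z":0,"spin":0}]' 100
python3 -m inch '[{"x":0,"y":20,"z":20,"spin":0},{"x":0,"y":20,"z":20,"spin":0},{"x":0,"y":0,"z":0,"spin":0},{"x":0,"y":0,"z":0,"spin":0},{"x":0,"y":0,"z":0,"spin":0}]'
python3 -c "
from h import *
look(N)
look(N,'pics/s2.png','scene')"
```

```text
clock: 26.97
eef_pos: [0.433, -0.1248, 0.0242]
tcp_rot: [0.965, -2.99, -0.0]
force: [0.5, 0.5, -0.1]
finger_gap: 0.671
grasp_force: 64.0
clock: 27.8
eef_pos: [0.4356, -0.0835, 0.1713]
tcp_rot: [-0.964, 2.981, -0.006]
force: [0.1, -0.8, 0.1]
finger_gap: 1.002
grasp_force: 0.0
clock: 28.22
eef_pos: [0.4328, -0.045, 0.204]
tcp_rot: [0.965, -2.989, 0.0]
force: [0.2, -0.7, 0.4]
finger_gap: 1.0
grasp_force: 0.0
t 28.22 tcp [432.8 -45.  204. ] yaw_y 125.8 tilt 0.02 q [-0.1  -0.04 -0.32  1.29 -0.   -0.73] F [ 0.2 -0.7  0.4] gap 1.0 grip 0.0
filter_cube 0.79 259 ztop 36.9 rect [516.5 -10.8] [194.8  37.4] 34.9 mean [582.9  39.2  38.4]
oil_bottle 0.98 188 ztop 54.6 rect [433.6  53.3] [14.  13.4] 27.6 mean [433.1  53.1  53.8]
slide_carton 0.72 129 ztop 24.0 rect [424.  208.6] [19.6  9.5] 69.1 mean [422.9 206.9  23. ]
dish 0.58 3208 ztop 18.1 rect [ 431.4 -124.7] [60.3 59.7] 34.1 mean [ 430.9 -124.9   16.9]
cube_tray 0.79 496 ztop 6.7 rect [596.3  43.1] [54.9 54.3] 63.1 mean [586.4  36.2   4.9]
bottle_tray 0.68 340 ztop 6.7 rect [430.7  49.7] [36.1 44. ] 62.6 mean [428.3  47.4   5. ]
slide_tray 0
[... 641 characters left out ...]
 13.7] 72.0 mean [434.3  50.8  54.7]
slide_carton 0.94 261 ztop 26.0 rect [445.6 230.9] [85.2 30.8] 69.7 mean [444.7 229.5  24.3]
dish 0.58 548 ztop 19.6 rect [ 431.8 -127.5] [58.3 58.3] 74.2 mean [ 431.4 -128.    17.8]
cube_tray 0.73 103 ztop 7.7 rect [598.3  40.4] [57.8 54.4] 63.3 mean [588.7  32.9   5.8]
bottle_tray 0.68 51 ztop 7.6 rect [431.1  46.5] [33.5 38.1] 48.6 mean [429.   41.6   5.6]
slide_tray None
dish_tray 0.67 146 ztop 7.8 rect [ 423.5 -136.7] [55.9 74.1] 39.2 mean [ 414.8 -143.9    5.8]
canister 0.66 350 ztop 54.2 rect [ 430.6 -309. ] [38.2 40.6] 7.4 mean [ 430.7 -309.2   52.8]
coverslip_box 0.52 122 ztop 24.9 rect [ 599.7 -120.5] [29.8 30.1] 63.7 mean [ 598.5 -121.    23.4]
```

View pics/s2.png

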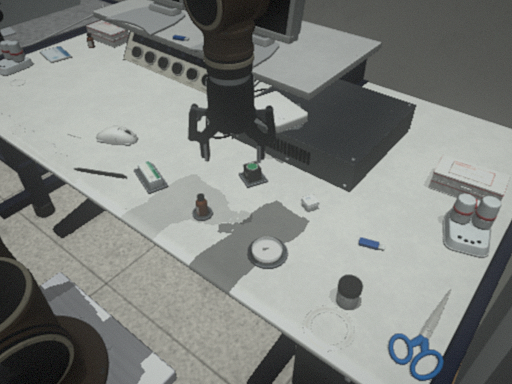

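The picture shows all four pieces in their trays: carton (151,176), bottle (203,208), cube (252,174) and dish (267,250). The canister and coverslip box are where they were, and the tool is clear.

```bash
python3 -c "
from h import *
print(ticket.finish_job())"
```

```text
the job is handed in; nothing more can be done
None
```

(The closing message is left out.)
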